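# Level the scale shelf on the kitchen bench

### The arm

A 7-joint arm with a two-finger parallel gripper is mounted at the origin on the work surface. World frame = base frame: x ahead of the robot, y to its left, z up, the work surface at z = 0. Lengths are in m, angles in rad, forces in N, time in s.
With the tool pointing down it reaches from about 0.35 to 0.9 m from the base axis. Payload 7.2 kg.
Tool frame: the origin (TCP) lies midway between the tips of the shut fingers; the grasp point (between the pads) lies 19 mm behind it (bot.hold_point_z is the z of the grasp point in the tool frame, in m); z points along the fingers, y is the line along which they close (so a half turn about z gives the same grasp; the last joint's range is limited). The gripper opens to 85 mm and grips with 20 to 120 N. Pads are 22 mm wide; open, the fingers measure 114 mm over their backs; the gripper's body (76 mm by 85 mm) begins 54 mm behind the grasp point. The pads swing forward as they close: fully open they stand 13 mm farther back than shut.
Start: joints at [1.195, 0.411, -0.013, 1.596, 0.006, 1.134, -0.082], TCP at [0.189, -0.596, 0.231] pointing down, gripper open.
Joint ranges: [-2.95, 2.95], [-0.29, 1.99], [-1.47, 1.44], [0.14, 2.54], [-1.03, 4.17], [0.13, 1.85], [-2.86, 2.86]. Speed limits (rad/s): [2.39, 2.39, 3.01, 3.01, 3.14, 3.14, 3.14].

### API

Orientations are given as a unit quaternion [w, x, y, z].
In Python, from station import bot gives the robot as it stands.
- The arm moves only by the shell command python3 -m jog 'ROWS' [FORCE]. ROWS is text: rows parted by semicolons, each of 5 numbers parted by spaces: the shift along the tool's x, y, z in mm, then the turn about the tool's z in degrees, then the opening, from -1 (shut) to 1 (fully open). In form: x y z spin hand; .... A call has 1 to 10 rows; each row shifts and turns the commanded pose from where the row before left it, along the tool's axes as they then stand; what a row does not reach is not made up. A row lasts 1/8 s, in which the tool goes at most 62.5 mm and 10.7 degrees, less where a joint would pass 70% of its speed; a pose out of reach is approached as far as the arm can. A call with a gripper value outside its range is refused whole. The fingers move at their own pace and stop on an object; FORCE is the grip in N (left out, the last holds). Time passes only in rows, so rows that do not move let the fingers close. It gives the time, the measured TCP pose, the force, the opening and the grip force at its end, in the units of the state.
- bot.observe(): the state, without advancing time (a new reading comes with each control period).
- bot.get_image(name): name is "side" or "top"; returns (picture, depth): 384x512x3 uint8, red, green, blue; 384x512 float32, m along the optical axis (not along the pixel's ray), 0 where there is no reading.
- bot.calibration(name): a dict with "fx", "fy", "cx", "cy" (pixels), "k1" (the pictures are not rectified: a ray, as slopes to the right and down, at radius r is drawn at 1 + k1 r^2 times it, then the intrinsics apply), "world_from_camera" (4x4, takes a point from camera to world coordinates). Camera axes: x right, y up, looking along -z (the intrinsics and any distortion apply to the point x, -y, -z); pixel columns grow to the right and rows downward; lengths in m; the calibration is good to about 2 mm. A picture is of the moment at which its call begins. calibration takes no time and is no camera call.
- bot.sign_off(): hands the job in; it is judged then, once.
The state is a dict: "t": time; "joint_pos": joint angles; "joint_velocities": joint speeds; "tau": joint torques, N m; "tool_pos": TCP position; "orientation": TCP orientation; "force": force on the tool from outside, world axes, zero at the start; "torque": the same for the moment, N m; "width": finger opening in m; "gripper_force": force on a finger pad.
Only numpy, scipy, OpenCV 4.12 (cv2) and the standard library are available. Lean on these libraries where they do the work, as an engineer would, in place of code of your own. Each camera call takes 0.05 s, during which the arm holds its last target. There are 200 camera calls.

### The job

The low white shelf on the bench must be level before the kitchen scale goes on it. Clear the two vegetable trimmings off it into the steel scrap pan, set the red spirit level down gently in the middle of the shelf, lengthwise, and turn the black knob of the screw foot until the bubble sits between its two lines; then press down on the level with a light, steady hand and finish still pressing, with the bubble still between the lines. Leave everything else on the bench where it stands.

Things in the scene. Friction and masses are not known exactly. Their poses are not given: they have to be found in the camera images.
- carrot_mid (a point): orange carrot stub standing on its cut face on the shelf, 34 high, diameter 32 at the foot narrowing to 24 at the top, about 30 g; the point is its centre, half-way up
- stalk_mid (a point): pale green stalk stub standing on the shelf, a 36 wide cylinder 32 high, about 40 g; the point is its centre, half-way up
- pan_mouth (a point): stainless scrap pan standing on the bench, fixed, outside 162 (its x) by 176 (its y) by 100 high, walls 3; the point is the centre of its open mouth at rim height
- level: the whole spirit level described under level_mid; the point is the centre of its underside, x along its length
- level_mid (a point): red spirit level lying upright on the bench at the start, 180 long (its x) by 22 wide (its y) by 40 high (its z), 0.3 kg; the point is its centre, half-way up. The green vial is let into the middle of its top edge (the middle 60 mm of the length, open at the top); the flat red top to either side of it, 30 to 90 mm from the middle, is at full height and may be pressed
- bubble (a point): the pale bubble, 14 long, in the level's green vial; the point is its centre. In the level's own frame it slides along x only, 17 above the level's centre; x = 0 is midway between the two black lines. It runs towards the higher end, 1 mm for each mrad of tilt, up to 12 mm either way, and settles within about 1.5 s. It lies between the lines when within 2.5 mm of the middle
- shelf: the moving shelf as a body; the point is on the bench midway between the two fixed feet, x along the shelf towards the screw foot
- shelf_top (a point): white shelf board 280 long (its x) by 180 wide (its y), its top 55 above the bench, tilted by less than a degree; the point is the centre of the top surface, x points along the shelf to the end with the screw foot. Two fixed feet carry the other end, 115 from the centre. At the start the end with the screw foot is too low
- knob (a point): round black ribbed knob, diameter 36, 27 high (73 to 100 above the bench), on the upright screw of the adjustable foot, 172 beyond the shelf's centre along the shelf's x; the point is on its axis, half-way up the knob. It does not itself rise or sink. Below it a steel lug 46 wide reaches up to 48 above the bench
- foot (a joint): turn of that knob in rad from its start, growing clockwise seen from above. Clockwise raises that end of the shelf, counter-clockwise lowers it: about 6.6 mrad of tilt (6.6 mm of bubble) per radian. The start needs some 0.6 to 1.6 rad clockwise. It turns stiffly (about 0.1 N m) and stays where it is left
- ramekin: white ceramic ramekin, diameter 80, 45 high (mm), not part of the job; origin at the centre of its underside
- oil_bottle: blue bottle with a white cap, diameter 64, 220 high (mm), not part of the job; origin at the centre of its underside
- tin: tin can with a green label, diameter 76, 110 high (mm), not part of the job; origin at the centre of its underside
- bowl: stainless mixing bowl, diameter 170, 75 high (mm), not part of the job; origin at the centre of its underside
- spice_jar: amber spice jar with a black lid, diameter 48, 85 high (mm), not part of the job; origin at the centre of its underside
- mug: blue ceramic mug, diameter 80, 85 high, handle on its own +y side (mm), not part of the job; origin at the centre of its underside
- spatula: kitchen spatula 240 long lying along its own x axis (mm), not part of the job; origin at the centre of its underside

How it is judged:
By the outcome, as a careful person would: the job done as asked, in the order asked, and still so for the second after the job is handed in, while the arm keeps its last pose, push and grip.
It also fails if it takes over 72 s, if anything falls off the work surface, if the arm or the gripper's body presses on something with over 40 N, if the wrist force passes 120 N, or if a joint passes its speed limit or range.

## Working session

There is one attempt and no reset: what is moved stays moved. The work goes in short steps, Python scripts to look and compute and a shell command to move; the robot and the scene stay as the last step left them, time stands still between calls to the robot, and variables do not carry over. Pictures are saved under pics/ and viewed, at most 10 in all, crops included, and the job is handed in when it is done.

```bash
ls; mkdir -p pics
cat > h.py <<'E'
import numpy as np, cv2
from station import bot
def rays(name,px):
    c=bot.calibration(name); px=np.atleast_2d(np.array(px,float))
    K=np.array([[c['fx'],0,c['cx']],[0,c['fy'],c['cy']],[0,0,1]])
    u=cv2.undistortPoints(px.reshape(-1,1,2),K,np.array([c['k1'],0,0,0,0])).reshape(-1,2)
    T=np.array(c['world_from_camera'])
    d=np.c_[u[:,0],-u[:,1],-np.ones(len(u))]
    return T[:3,3],d@T[:3,:3].T
def plane(name,px,z):
    o,d=rays(name,px); return o+d*((z-o[2])/d[:,2])[:,None]
def depthpts(name,px,depth):
    o,d=rays(name,px); px=np.atleast_2d(px).astype(int)
    return o+d*depth[px[:,1],px[:,0]][:,None]
def tri(p1,p2,n1='side',n2='top'):
    o1,d1=rays(n1,p1);o2,d2=rays(n2,p2);d1=d1[0];d2=d2[0]
    s=np.linalg.lstsq(np.c_[d1,-d2],o2-o1,rcond=None)[0]
    a=o1+s[0]*d1;b=o2+s[1]*d2;return (a+b)/2,np.linalg.norm(a-b)
E
python3 - <<'E'
from h import *
for n in('side','top'):
    im,d=bot.get_image(n); cv2.imwrite(f'pics/{n}0.png',im[:,:,::-1]); np.savez(f'{n}0.npz',im=im,d=d)
    print(n,np.round(bot.calibration(n)['world_from_camera'],3))
print(bot.observe())
print(bot.hold_point_z)
E
```

```text
pics
side [[ 0.991  0.062 -0.119  0.469]
 [-0.134  0.479 -0.867 -0.913]
 [ 0.003  0.875  0.483  0.6  ]
 [ 0.     0.     0.     1.   ]]
top [[ 0.013  0.997 -0.079  0.494]
 [-1.     0.012 -0.017  0.01 ]
 [-0.016  0.079  0.997  1.219]
 [ 0.     0.     0.     1.   ]]
{'t': 0.1, 'joint_pos': array([ 1.19477201,  0.41182571, -0.01271872,  1.59694949,  0.00563194,
        1.13431058, -0.08218833]), 'joint_velocities': array([ 4.09762510e-04, -1.22581533e-03, -5.50048817e-05, -3.04921341e-03,
       -1.92801864e-03,  1.86940973e-03, -1.57202379e-03]), 'tau': array([ 3.66286593e-03, -6.01828551e+01,  6.84669334e-01, -3.00088012e+01,
        1.39912273e-02,  6.46987362e-03,  2.01220672e-06]), 'tool_pos': array([ 0.18918975, -0.59521212,  0.23053797]), 'orientation': array([-7.07368751e-04,  9.88174372e-01,  1.53332581e-01, -1.75064711e-04]), 'force': array([0.44587635, 0.24014513, 0.2116013 ]), 'torque': array([-0.01345741,  0.00625783, -0.02964688]), 'gripper_force': 0.0, 'width': 0.08518172064880715}
-0.0187
```

View pics/side0.png

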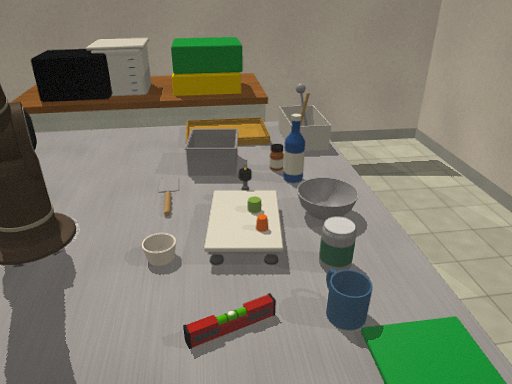

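View pics/top0.png

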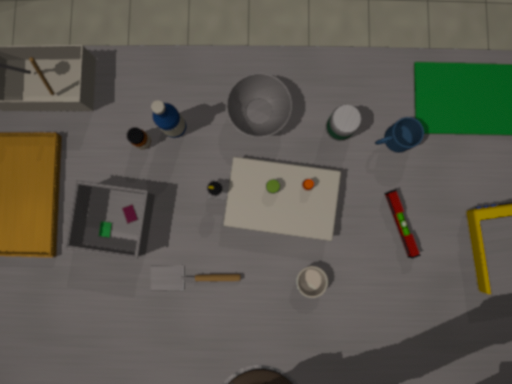

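The side view shows the carrot at (262,222), stalk at (254,204), knob at (245,174), level at (231,320) and pan at (214,150). In the top view they are at (308,184), (273,186), (214,188), (403,224) and (108,218). The shelf spans roughly (226–340, 158–238) in the top view.

```bash
cat > m.py <<'E'
from h import *
def blob(mask,roi=None,k=1):
    if roi is not None:
        m=np.zeros_like(mask);x0,y0,x1,y1=roi;m[y0:y1,x0:x1]=mask[y0:y1,x0:x1];mask=m
    mask=mask.astype(np.uint8)
    n,l,s,c=cv2.connectedComponentsWithStats(mask)
    i=1+np.argmax(s[1:,4]);return (l==i),c[i],s[i]
def hsv(im): return cv2.cvtColor(im,cv2.COLOR_RGB2HSV).astype(int)
def sel(im,h0,h1,s0=120,v0=50):
    H=hsv(im);return (H[...,0]>=h0)&(H[...,0]<=h1)&(H[...,1]>=s0)&(H[...,2]>=v0)
E
python3 - <<'E'
from m import *
S=np.load('side0.npz');T=np.load('top0.npz');D={'side':S,'top':T}
def rep(nm,f,rois):
    cs={}
    for n in D:
        m,c,s=blob(f(D[n]['im']),rois[n]); cs[n]=c
        ys,xs=np.nonzero(m);P=depthpts(n,np.c_[xs,ys],D[n]['d'])
        P=P[D[n]['d'][ys,xs]>0]
        print(nm,n,c.round(1),s,'depth med',np.median(P,0).round(4),'min',np.percentile(P,3,axis=0).round(3),'max',np.percentile(P,97,axis=0).round(3))
    print('  tri',[np.round(a,4) for a in tri(cs['side'],cs['top'])])
rep('carrot',lambda i:sel(i,3,14,170,100),{'side':(250,205,275,240),'top':(295,172,322,198)})
rep('stalk',lambda i:sel(i,35,55,100,50),{'side':(240,190,270,217),'top':(260,172,290,200)})
rep('knob',lambda i:hsv(i)[...,2]<50,{'side':(233,160,258,184),'top':(203,176,226,200)})
rep('shelf',lambda i:(hsv(i)[...,2]>140)&(hsv(i)[...,1]<60),{'side':(200,180,290,265),'top':(220,150,345,245)})
# shelf corners, top
def quad(n,roi):
    m,c,s=blob((hsv(D[n]['im'])[...,2]>140)&(hsv(D[n]['im'])[...,1]<60),roi)
    cn=max(cv2.findContours(m.astype(np.uint8),0,2)[0],key=cv2.contourArea)
    r=cv2.minAreaRect(cn);return r
r=quad('top',(220,150,345,245));print('shelf rect',r)
b=cv2.boxPoints(r);P=plane('top',b,.055);print(P.round(4),P.mean(0).round(4))
# red level
for n,roi in(('side',(180,290,280,350)),('top',(380,180,425,265))):
    im=D[n]['im'];m=(sel(im,0,8,150,60)|sel(im,172,180,150,60))
    mm=np.zeros_like(m);x0,y0,x1,y1=roi;mm[y0:y1,x0:x1]=m[y0:y1,x0:x1]
    ys,xs=np.nonzero(mm);P=depthpts(n,np.c_[xs,ys],D[n]['d']);
    print('level',n,'z pct',np.percentile(P[:,2],[5,50,95,99]).round(3))
    t=P[P[:,2]>np.percentile(P[:,2],95)-.008]
    r=cv2.minAreaRect((t[:,:2]*1000).astype(np.float32));print(r, t.mean(0).round(4))
    if n=='top':
        r=cv2.minAreaRect(np.c_[xs,ys].astype(np.float32));print('px',r,plane('top',cv2.boxPoints(r),.04).round(4), plane('top',[r[0]],.04).round(4))
# pan rim via top depth
d=T['d'];ys,xs=np.mgrid[170:270,55:165];px=np.c_[xs.ravel(),ys.ravel()];P=depthpts('top',px,d)
R=P[(P[:,2]>.085)&(P[:,2]<.115)];r=cv2.minAreaRect((R[:,:2]*1000).astype(np.float32));print('pan',r,len(R),np.median(R[:,2]))
E
```

```text
carrot side [261.9 222.7] [257 215  11  16 156] depth med [ 0.5941 -0.1245  0.0756] min [ 0.583 -0.13   0.059] max [ 0.607 -0.109  0.088]
carrot top [308. 184.] [303 180  11  10  83] depth med [ 0.5905 -0.1119  0.0872] min [ 0.581 -0.125  0.071] max [ 0.6   -0.102  0.091]
  tri [array([ 0.5939, -0.1142,  0.0692]), np.float64(0.0037)]
stalk side [254.1 204.2] [248 197  13  16 182] depth med [ 0.5876 -0.0372  0.0782] min [ 0.572 -0.044  0.058] max [ 0.603 -0.015  0.085]
stalk top [272.8 185.8] [267 180  13  13 138] depth med [ 0.5848 -0.0252  0.0848] min [ 0.572 -0.04   0.08 ] max [ 0.6   -0.01   0.089]
  tri [array([ 0.5875, -0.0254,  0.0697]), np.float64(0.0024)]
knob side [244.8 174.3] [239 168  12  14 124] depth med [0.5797 0.1075 0.0929] min [0.566 0.101 0.076] max [0.595 0.126 0.1  ]
knob top [215.6 187.8] [208 181  15  14 133] depth med [0.5768 0.116  0.0995] min [0.562 0.103 0.088] max [0.592 0.132 0.103]
  tri [array([0.5795, 0.1175, 0.087 ]), np.float64(0.0024)]
shelf side [242.1 216.3] [ 200  180   90   85 5504] depth med [ 0.5491 -0.035   0.0518] min [ 0.449 -0.182 -0.003] 
[... 474 characters left out ...]
e z pct [0.004 0.034 0.041 0.042]
((450.4146728515625, -606.6420288085938), (594.3526000976562, 155.31968688964844), 78.7772445678711) [ 0.4936 -0.3749  0.0432]
level top z pct [0.015 0.039 0.043 0.045]
((527.2293701171875, -210.49551391601562), (418.38787841796875, 155.06173706054688), 78.3416976928711) [ 0.494  -0.3621  0.0495]
px ((402.45001220703125, 224.14999389648438), (67.75824737548828, 11.21073055267334), 69.775146484375) [[ 0.5701 -0.3184  0.04  ]
 [ 0.5804 -0.3459  0.04  ]
 [ 0.4171 -0.4053  0.04  ]
 [ 0.407  -0.3778  0.04  ]] [[ 0.4934 -0.3618  0.04  ]]
pan ((496.475341796875, 388.3599548339844), (188.48939514160156, 171.46763610839844), 83.11798095703125) 1067 0.1003967976046114
```

```bash
cat > go.py <<'E'
import sys
from h import *
def to(x,y,z,yaw):
    s=bot.observe();w,a,b,c=s['orientation']
    from scipy.spatial.transform import Rotation as R
    M=R.from_quat([a,b,c,w]).as_matrix();cur=np.degrees(np.arctan2(M[1,0],M[0,0]))
    spin=-((yaw-cur+180)%360-180)
    t=np.radians(yaw);N=np.c_[[np.cos(t),np.sin(t),0],[np.sin(t),-np.cos(t),0],[0,0,-1]]
    d=np.array([x,y,z])-s['tool_pos']
    print('t',round(s['t'],2),'pos',s['tool_pos'].round(4),'yaw',round(cur,1),'tilt',M[:2,2].round(4),'q7',round(s['joint_pos'][6],2),'F',s['force'].round(2),'w',round(s['width'],4))
    print('spin',round(spin,1),'shift after spin',(1000*N.T@d).round(1),'before spin',(1000*M.T@d).round(1))
if __name__=='__main__': to(*map(float,sys.argv[1:5]))
E
python3 go.py .593 -.1135 .16 82.5
```

```text
t 0.1 pos [ 0.1892 -0.5952  0.2305] yaw 17.6 tilt [-0.0006  0.0013] q7 -0.08 F [0.45 0.24 0.21] w 0.0852
spin -64.9 shift after spin [530.3 337.5  70.5] before spin [ 530.8 -336.6   71. ]
```

```bash
python3 -m jog '38 -24 0 0 1;38 -24 0 0 1;38 -24 0 0 1;38 -24 0 0 1;38 -24 0 0 1;38 -24 0 0 1;38 -24 0 0 1;38 -24 0 0 1;38 -24 0 0 1;38 -24 0 0 1' 30; python3 -m jog '38 -24 0 0 1;38 -24 0 0 1;38 -24 0 0 1;37 -24 0 0 1;0 0 20 -10 1;0 0 20 -10 1;0 0 20 -10 1;0 0 11 -10 1;0 0 0 -10 1;0 0 0 -10 1'; python3 -m jog '0 0 0 -5 1;0 0 0 0 1;0 0 0 0 1'; python3 go.py .593 -.1135 .06 82.5
```

```text
t: 1.35
tool_pos: [0.4794, -0.2506, 0.2311]
orientation: [-0.0, 0.988, 0.153, -0.0]
force: [0.6, -0.4, -0.4]
width: 0.0852
gripper_force: 0.0
t: 2.6
tool_pos: [0.5932, -0.1146, 0.1596]
orientation: [-0.0, 0.777, 0.629, -0.0]
force: [-0.0, -0.7, -1.0]
width: 0.0858
gripper_force: 0.0
t: 2.98
tool_pos: [0.5934, -0.1146, 0.1601]
orientation: [-0.0, 0.752, 0.659, -0.0]
force: [0.4, -0.8, 0.5]
width: 0.0852
gripper_force: 0.0
t 2.98 pos [ 0.5934 -0.1146  0.1601] yaw 82.5 tilt [-0.0005  0.0001] q7 -0.26 F [ 0.42 -0.85  0.52] w 0.0852
spin 0.0 shift after spin [  1.1  -0.5 100.1] before spin [  1.1  -0.5 100.1]
```

Very accurate. Descend, grip, lift.

```bash
python3 -m jog '1 0 25 0 1;0 0 25 0 1;0 0 25 0 1;0 0 15 0 1;0 0 10 0 1;0 0 0 0 1;0 0 0 0 -1;0 0 0 0 -1;0 0 0 0 -1;0 0 0 0 -1' 25; python3 -m jog '0 0 0 0 -1;0 0 0 0 -1;0 0 -10 0 -1;0 0 -20 0 -1;0 0 -30 0 -1;0 0 -35 0 -1;0 0 -35 0 -1;0 0 0 0 -1'; python3 go.py .4965 .3884 .2 82.5
```

```text
t: 4.22
tool_pos: [0.594, -0.1137, 0.0609]
orientation: [0.0, 0.751, 0.66, 0.0]
force: [-1.0, 0.6, 4.0]
width: 0.028
gripper_force: 24.5
t: 5.22
tool_pos: [0.5956, -0.1135, 0.1947]
orientation: [0.003, 0.751, 0.66, 0.002]
force: [-0.4, 0.5, -0.4]
width: 0.028
gripper_force: 24.6
t 5.22 pos [ 0.5956 -0.1135  0.1947] yaw 82.6 tilt [ 0.0064 -0.0012] q7 -0.24 F [-0.43  0.45 -0.41] w 0.028
spin 0.1 shift after spin [ 484.7 -163.8   -5.3] before spin [ 485.  -162.6   -6.6]
```

```bash
python3 -m jog '40 -13.5 0 0 -1;40 -13.5 0 0 -1;40 -13.5 0 0 -1;40 -13.5 0 0 -1;40 -13.5 0 0 -1;40 -13.5 0 0 -1;40 -13.5 0 0 -1;40 -13.5 0 0 -1;40 -13.5 0 0 -1;40 -13.5 0 0 -1'; python3 -m jog '40 -14 0 0 -1;44 -14 0 0 -1;0 0 30 0 -1;0 0 40 0 -1;0 0 40 0 -1;0 0 10 0 -1;0 0 0 0 -1;0 0 0 0 0.5;0 0 0 0 0.5;0 0 0 0 0.5'; python3 -m jog '0 0 -40 0 0.5;0 0 -40 0 0.5;0 0 -40 0 0.5;0 0 0 0 1';python3 go.py .587 -.0255 .195 82.5
```

```text
t: 6.48
tool_pos: [0.5104, 0.3014, 0.1901]
orientation: [0.0, 0.751, 0.66, -0.0]
force: [0.2, 0.2, 0.1]
width: 0.0278
gripper_force: 24.6
t: 7.72
tool_pos: [0.4946, 0.3876, 0.0712]
orientation: [0.0, 0.751, 0.66, 0.001]
force: [-0.8, 0.8, -0.5]
width: 0.0637
gripper_force: 0.0
t: 8.22
tool_pos: [0.4953, 0.3889, 0.1943]
orientation: [0.0, 0.751, 0.66, 0.003]
force: [-0.1, -0.0, 0.5]
width: 0.0798
gripper_force: 0.0
t 8.22 pos [0.4953 0.3889 0.1943] yaw 82.6 tilt [0.0052 0.0041] q7 -1.15 F [-0.11 -0.05  0.46] w 0.0798
spin 0.1 shift after spin [-398.9  145.    -0.7] before spin [-399.2  144.1   -1.9]
```

```bash
python3 -m jog '-40 14.5 0 0 1;-40 14.5 0 0 1;-40 14.5 0 0 1;-40 14.5 0 0 1;-40 14.5 0 0 1;-40 14.5 0 0 1;-40 14.5 0 0 1;-40 14.5 0 0 1;-40 14.5 0 0 1;-39 14.5 0 0 1'; python3 -m jog '0 0 0 0 1;0 0 0 0 1'; python3 go.py .587 -.0255 .062 82.5
python3 - <<'E'
from m import *
im,d=bot.get_image('top')
m,c,s=blob(sel(im,35,55,100,50),(240,165,300,215));print('stalk top',c,s)
m,c,s=blob(sel(im,3,14,170,100),(60,170,165,270));print('carrot in pan',c,s)
im,d=bot.get_image('side');m,c,s=blob(sel(im,35,55,100,50),(240,190,270,217));print('stalk side',c,s)
E
```

```text
t: 9.48
tool_pos: [0.5865, -0.0286, 0.1896]
orientation: [-0.0, 0.751, 0.66, -0.0]
force: [-0.6, 0.1, 0.7]
width: 0.0851
gripper_force: 0.0
t: 9.72
tool_pos: [0.5863, -0.0264, 0.1897]
orientation: [-0.001, 0.751, 0.66, -0.0]
force: [-0.1, 0.5, 0.4]
width: 0.0855
gripper_force: 0.0
t 9.72 pos [ 0.5863 -0.0264  0.1897] yaw 82.6 tilt [-0.0009  0.0006] q7 -0.4 F [-0.08  0.51  0.4 ] w 0.0855
spin 0.1 shift after spin [  1.    0.6 127.7] before spin [  0.9   0.7 127.7]Traceback (most recent call last):
  File "<stdin>", line 3, in <module>
  File "m.py", line 7, in blob
    i=1+np.argmax(s[1:,4]);return (l==i),c[i],s[i]
        ~~~~~~~~~^^^^^^^^^
    return _wrapfunc(a, 'argmax', axis=axis, out=out, **kwds)
    return bound(*args, **kwds)
ValueError: attempt to get argmax of an empty sequence
```

```bash
python3 -m jog '1 0.5 25 0 1;0 0 35 0 1;0 0 35 0 1;0 0 20 0 1;0 0 12.5 0 1;0 0 0 0 1;0 0 0 0 -1;0 0 0 0 -1;0 0 0 0 -1;0 0 0 0 -1' 25; python3 -m jog '0 0 0 0 -1;0 0 0 0 -1;0 0 -10 0 -1;0 0 -20 0 -1;0 0 -30 0 -1;0 0 -35 0 -1;0 0 -35 0 -1;0 0 0 0 -1'; python3 go.py .4965 .3884 .19 82.5
```

```text
t: 11.02
tool_pos: [0.5879, -0.0261, 0.0637]
orientation: [0.001, 0.751, 0.66, 0.0]
force: [-1.3, 0.3, 5.6]
width: 0.0351
gripper_force: 24.4
t: 12.02
tool_pos: [0.5893, -0.0256, 0.1972]
orientation: [0.002, 0.751, 0.66, 0.002]
force: [0.7, 0.6, -0.5]
width: 0.035
gripper_force: 25.1
t 12.03 pos [ 0.5893 -0.0256  0.1972] yaw 82.6 tilt [ 0.0066 -0.0003] q7 -0.4 F [ 0.66  0.61 -0.52] w 0.035
spin 0.1 shift after spin [ 398.4 -146.     7.2] before spin [ 398.7 -145.1    6.4]
```

```bash
python3 -m jog '42 -14.5 0 0 -1;42 -14.5 0 0 -1;42 -14.5 0 0 -1;42 -14.5 0 0 -1;42 -14.5 0 0 -1;42 -14.5 0 0 -1;42 -14.5 0 0 -1;42 -14.5 0 0 -1;42 -14.5 0 0 -1;42 -14.5 0 0 -1'; python3 -m jog '0 0 0 0 -1;0 0 40 0 -1;0 0 40 0 -1;0 0 30 0 -1;0 0 0 0 -1;0 0 0 0 0.5;0 0 0 0 0.5;0 0 0 0 0.5;0 0 -30 0 0.5;0 0 -40 0 0.5'; python3 -m jog '0 0 -40 0 0.5;-40 0 0 0 1;-40 0 0 0 1;0 0 0 0 1'
python3 - <<'E'
from m import *
from go import to
for n in('side','top'):
    im,d=bot.get_image(n); cv2.imwrite(f'pics/{n}1.png',im[:,:,::-1]); np.savez(f'{n}1.npz',im=im,d=d)
T=np.load('top1.npz')
a=cv2.resize(T['im'][140:290,50:250],None,fx=2,fy=2,interpolation=2);b=cv2.resize(T['im'][180:270,380:430],None,fx=4,fy=4,interpolation=2)
S=np.load('side1.npz')['im'];c=cv2.resize(S[285:350,175:285],None,fx=4,fy=4,interpolation=2)
o=np.zeros((600,800,3),np.uint8);o[:300,:400]=a;o[:360,420:620]=b;o[300:560,:440][:,:]=c[:,:440];o[:360,420:620]=b
cv2.imwrite('pics/c1.png',o[:,:,::-1])
for n,roi in(('side',(195,185,290,265)),('top',(215,150,345,245))):
    im=np.load(n+'1.npz')['im'];m,c,s=blob((hsv(im)[...,2]>140)&(hsv(im)[...,1]<60),roi)
    ys,xs=np.nonzero(m);P=plane(n,np.c_[xs,ys],.053);r=cv2.minAreaRect((P[:,:2]*1000).astype(np.float32));print('shelf',n,r,s,P.mean(0))
to(.494,-.362,.15,20)
E
```

```text
t: 13.28
tool_pos: [0.4968, 0.4101, 0.1926]
orientation: [0.0, 0.751, 0.66, -0.0]
force: [0.1, 0.1, -0.3]
width: 0.0351
gripper_force: 25.1
t: 14.52
tool_pos: [0.497, 0.4087, 0.1532]
orientation: [-0.0, 0.751, 0.66, -0.001]
force: [0.3, -0.4, 0.5]
width: 0.0643
gripper_force: 0.0
t: 15.02
tool_pos: [0.488, 0.3264, 0.1935]
orientation: [0.001, 0.752, 0.659, -0.0]
force: [0.1, 0.9, -0.5]
width: 0.0853
gripper_force: 0.0
shelf side ((548.7241821289062, -62.7767333984375), (361.9244689941406, 275.8181457519531), 82.61236572265625) [ 195  185   95   80 5331] [ 0.54282333 -0.05199513  0.053     ]
shelf top ((500.7394104003906, -41.59153747558594), (276.37115478515625, 66.37907409667969), 82.6606674194336) [ 224  200  108   40 1946] [ 0.49647675 -0.01479855  0.053     ]
t 15.12 pos [0.4875 0.3299 0.1936] yaw 82.6 tilt [0.0013 0.0008] q7 -1.08 F [-0.82  0.54  0.38] w 0.0854
spin 62.6 shift after spin [-230.5  652.4   43.6] before spin [-685.3   95.6   43.1]
```

View pics/c1.png

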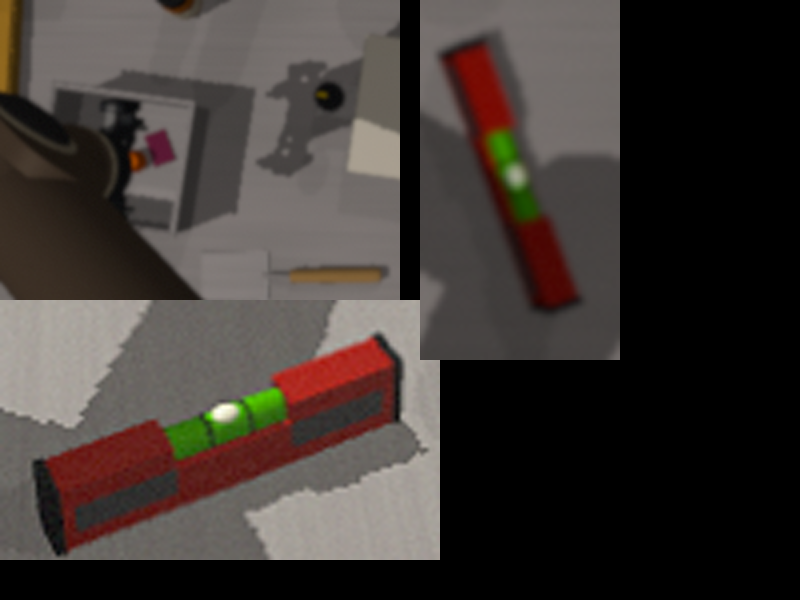

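```bash
python3 -m jog '-43 6 0 0 1;-43 6 0 0 1;-43 6 0 0 1;-43 6 0 0 1;-43 6 0 0 1;-43 6 0 0 1;-43 6 0 0 1;-43 6 0 0 1;-43 6 0 0 1;-43 6 0 0 1' 40
python3 - <<'E'
from m import *
c0={}
for n,roi in(('side',(205,295,260,335)),('top',(388,200,420,250))):
    im=np.load(n+'0.npz')['im'];H=hsv(im);x0,y0,x1,y1=roi
    g=np.zeros(H.shape[:2],bool);g[y0:y1,x0:x1]=((H[...,0]>35)&(H[...,0]<75)&(H[...,1]>130)&(H[...,2]>50))[y0:y1,x0:x1]
    ys,xs=np.nonzero(g)
    w=np.zeros(H.shape[:2]);w[y0:y1,x0:x1]=((im.min(2).astype(float)-90)*(H[...,1]<110)).clip(0)[y0:y1,x0:x1]
    hull=cv2.convexHull(np.c_[xs,ys].astype(np.int32));k=np.zeros(H.shape[:2],np.uint8);cv2.fillConvexPoly(k,hull,1);w*=k
    yy,xx=np.nonzero(w);ww=w[yy,xx];c=np.array([(xx*ww).sum(),(yy*ww).sum()])/ww.sum();c0[n]=c
    print(n,c,plane(n,[c],.037+.003),'green hull',plane(n,[cv2.minAreaRect(hull)[0]],.037))
print(tri(c0['side'],c0['top']))
from go import to; to(.494,-.3635,.1,20)
E
```

```text
t: 16.38
tool_pos: [0.4926, -0.1045, 0.1932]
orientation: [0.0, 0.75, 0.661, 0.001]
force: [0.6, -0.7, -0.6]
width: 0.0856
gripper_force: 0.0
side [230.43786451 312.44593988] [[ 0.49812475 -0.36668915  0.04      ]] green hull [[ 0.49973202 -0.37085536  0.037     ]]
top [403.60264901 223.42384106] [[ 0.49524928 -0.36483222  0.04      ]] green hull [[ 0.49519184 -0.36462563  0.037     ]]
(array([ 0.49672301, -0.36532798,  0.03864371]), np.float64(0.002946115911004737))
t 16.38 pos [ 0.4926 -0.1045  0.1932] yaw 82.8 tilt [0.0014 0.0005] q7 -0.19 F [ 0.6  -0.66 -0.6 ] w 0.0856
spin 62.8 shift after spin [-87.3 243.9  93.2] before spin [-256.9   33.9   93.1]
```

```bash
python3 -m jog '-43 6 0 0 1;-43 6 0 0 1;-43 6 0 0 1;-43 6 0 0 1;-43 6 0 0 1;-43 7 0 0 1;0 0 20 10.4 1;0 0 20 10.4 1;0 0 20 10.4 1;0 0 20 10.4 1'; python3 -m jog '0 0 13 10.4 1;0 0 0 10.6 1;0 0 0 0 1;0 0 0 0 1'; python3 go.py .496 -.365 .01 20
```

```text
t: 17.62
tool_pos: [0.4969, -0.364, 0.1122]
orientation: [0.0, 0.937, 0.349, 0.001]
force: [0.2, 0.4, -0.2]
width: 0.0856
gripper_force: 0.0
t: 18.12
tool_pos: [0.4962, -0.3644, 0.1]
orientation: [0.0, 0.984, 0.177, 0.0]
force: [0.9, 0.3, -0.5]
width: 0.0855
gripper_force: 0.0
t 18.12 pos [ 0.4962 -0.3644  0.1   ] yaw 20.3 tilt [ 0.0007 -0.0002] q7 -0.75 F [ 0.91  0.33 -0.45] w 0.0855
spin 0.3 shift after spin [-0.4  0.5 90. ] before spin [-0.5  0.4 90. ]
```

```bash
python3 -m jog '0 0 30 0 1;0 0 30 0 1;0 0 20 0 1;0 0 9 0 1;0 0 0 0 1;0 0 0 0 1;0 0 0 0 -1;0 0 0 0 -1;0 0 0 0 -1;0 0 0 0 -1' 40; python3 -m jog '0 0 0 0 -1;0 0 0 0 -1;0 0 0 0 -1'; python3 -m jog '0 0 -8 0 -1;0 0 -20 0 -1;0 0 -30 0 -1;0 0 -40 0 -1;0 0 -35 0 -1;0 0 0 0 -1;0 0 0 0 -1'; python3 go.py .5565 -.051 .13 82.6
```

```text
t: 19.38
tool_pos: [0.4955, -0.3653, 0.0112]
orientation: [0.0, 0.985, 0.174, 0.0]
force: [1.2, -0.5, 3.1]
width: 0.0208
gripper_force: 40.5
t: 19.75
tool_pos: [0.4955, -0.3653, 0.0112]
orientation: [0.0, 0.985, 0.174, 0.0]
force: [0.3, -0.9, 5.0]
width: 0.0215
gripper_force: 40.6
t: 20.62
tool_pos: [0.4945, -0.3646, 0.1434]
orientation: [-0.0, 0.985, 0.174, -0.0]
force: [0.1, -0.3, -4.0]
width: 0.0212
gripper_force: 39.7
t 20.62 pos [ 0.4945 -0.3646  0.1434] yaw 20.0 tilt [-0.0009  0.0005] q7 -0.74 F [ 0.13 -0.28 -4.02] w 0.0212
spin -62.6 shift after spin [319.   21.1  13.4] before spin [ 165.7 -273.4   13.5]
```

```bash
python3 -m jog '0 0 0 -10.4 -1;0 0 0 -10.4 -1;0 0 0 -10.4 -1;0 0 0 -10.4 -1;0 0 0 -10.4 -1;0 0 0 -10.6 -1;40 2.6 0 0 -1;40 2.6 0 0 -1;40 2.6 0 0 -1;40 2.6 0 0 -1'; python3 -m jog '40 2.6 0 0 -1;40 2.6 0 0 -1;40 2.6 0 0 -1;39 3 0 0 -1;0 0 0 0 -1;0 0 0 0 -1;0 0 0 0 -1'
python3 - <<'E'
from m import *
from go import to
to(.5565,-.051,.065,82.6)
for n in('side','top'):
    im,d=bot.get_image(n); np.savez(f'{n}2.npz',im=im,d=d)
a=cv2.resize(np.load('side2.npz')['im'][130:270,180:310],None,fx=3,fy=3,interpolation=2);b=cv2.resize(np.load('top2.npz')['im'][145:255,210:345],None,fx=3,fy=3,interpolation=2)
o=np.zeros((420,800,3),np.uint8);o[:420,:390]=a;o[:330,395:800]=b;cv2.imwrite('pics/c2.png',o[:,:,::-1])
E
```

```text
t: 21.88
tool_pos: [0.525, -0.206, 0.1421]
orientation: [-0.001, 0.751, 0.66, -0.001]
force: [0.4, -0.7, -2.5]
width: 0.0209
gripper_force: 39.7
t: 22.75
tool_pos: [0.5565, -0.0528, 0.1431]
orientation: [-0.0, 0.752, 0.66, -0.001]
force: [0.3, 0.1, -2.7]
width: 0.021
gripper_force: 39.7
t 22.75 pos [ 0.5565 -0.0528  0.1431] yaw 82.5 tilt [-0.0015 -0.0005] q7 -0.35 F [ 0.25  0.08 -2.75] w 0.021
spin -0.1 shift after spin [ 1.8 -0.2 78.1] before spin [ 1.9 -0.1 78.1]
```

View pics/c2.png

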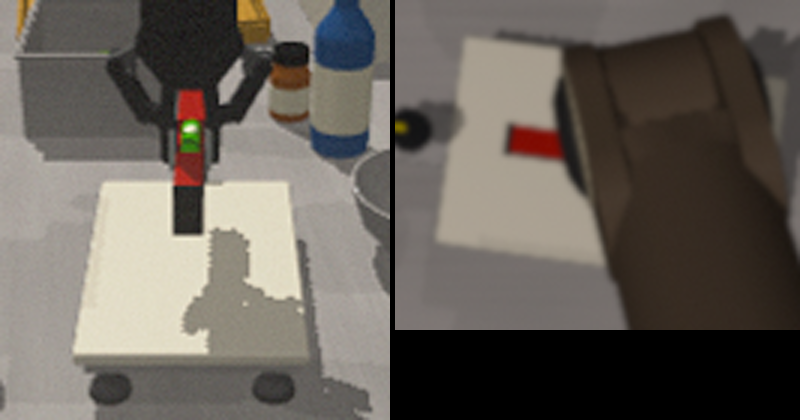

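```bash
python3 -m jog '2 0 25 0 -1;0 0 25 0 -1;0 0 15 0 -1;0 0 5 0 -1;0 0 2 0 -1;0 0 0 0 -1;0 0 0 0 -1'; python3 -m jog '0 0 1 0 -1;0 0 0 0 -1';python3 -m jog '0 0 1 0 -1;0 0 0 0 -1'
```

```text
t: 23.72
tool_pos: [0.5578, -0.0494, 0.0724]
orientation: [0.0, 0.751, 0.66, 0.0]
force: [-0.7, -0.3, -2.6]
width: 0.021
gripper_force: 39.6
t: 23.98
tool_pos: [0.5573, -0.0494, 0.0708]
orientation: [0.0, 0.751, 0.66, -0.0]
force: [0.6, -0.3, -3.1]
width: 0.0207
gripper_force: 39.6
t: 24.22
tool_pos: [0.5572, -0.0494, 0.0697]
orientation: [-0.0, 0.751, 0.66, -0.0]
force: [0.3, -0.7, -3.3]
width: 0.0212
gripper_force: 39.6
```

```bash
for i in 1; do python3 -m jog '0 0 1 0 -1;0 0 1 0 -1;0 0 0.5 0 -1;0 0 0 0 -1'; done; python3 -m jog '0 0 0.5 0 -1;0 0 0 0 -1';python3 -m jog '0 0 0.5 0 -1;0 0 0 0 -1' | grep -A2 tool
```

```text
t: 24.72
tool_pos: [0.5573, -0.0494, 0.0672]
orientation: [-0.0, 0.751, 0.66, -0.0]
force: [-0.3, 0.7, -3.0]
width: 0.0206
gripper_force: 39.6
t: 24.98
tool_pos: [0.5574, -0.0494, 0.0668]
orientation: [0.0, 0.751, 0.66, 0.0]
force: [0.9, -0.3, -3.6]
width: 0.0207
gripper_force: 39.6
tool_pos: [0.5573, -0.0494, 0.0663]
orientation: [0.0, 0.751, 0.66, -0.0]
force: [0.4, 0.5, -3.2]
```

```bash
python3 -m jog '0 0 0.4 0 -1;0 0 0 0 -1' | grep -A2 tool; python3 -m jog '0 0 0.4 0 -1;0 0 0 0 -1' | grep -A2 tool;python3 -m jog '0 0 0.3 0 -1;0 0 0 0 -1' | grep -A2 tool
```

```text
tool_pos: [0.5573, -0.0494, 0.0658]
orientation: [-0.0, 0.751, 0.66, -0.0]
force: [-0.5, 0.1, -2.7]
tool_pos: [0.5574, -0.0493, 0.0655]
orientation: [0.0, 0.751, 0.66, 0.0]
force: [0.0, 1.0, -1.5]
tool_pos: [0.5574, -0.0493, 0.0653]
orientation: [0.0, 0.751, 0.66, 0.0]
force: [-0.6, 1.1, -0.9]
```

```bash
python3 -m jog '0 0 0.3 0 -1;0 0 0 0 -1;0 0 0 0 -0.4;0 0 0 0 -0.2;0 0 0 0 0;0 0 0 0 0.3;0 0 0 0 0.3;0 0 -10 0 0.3;0 0 -30 0 0.3;0 0 -40 0 0.3'; python3 -m jog '20 0 -10 0 0.3;37 0 0 -10 0.3;37 0 0 -10 0.3;37 0 0 -10 0.3;37 0 0 -10 0.3;0 0 0 0 0.3;0 0 0 0 0.3'
cat > bub.py <<'E'
from m import *
import sys
from go import to
tag=sys.argv[1]
for n in('side','top'):
    im,d=bot.get_image(n); np.savez(f'{n}{tag}.npz',im=im,d=d)
to(.5785,.117,.072,120)
a=cv2.resize(np.load(f'side{tag}.npz')['im'][145:250,205:285],None,fx=5,fy=5,interpolation=2);b=cv2.resize(np.load(f'top{tag}.npz')['im'][155:245,200:330],None,fx=3,fy=3,interpolation=2)
o=np.zeros((525,800,3),np.uint8);o[:,:400]=a;o[:270,405:795]=b
t=cv2.resize(np.load(f'top{tag}.npz')['im'][185:215,255:310],None,fx=7,fy=7,interpolation=2);o[275:485,410:795]=t
cv2.imwrite(f'pics/b{tag}.png',o[:,:,::-1])
E
python3 bub.py 3
```

```text
t: 27.22
tool_pos: [0.5568, -0.0492, 0.1457]
orientation: [-0.001, 0.751, 0.66, -0.0]
force: [0.8, 0.0, 0.4]
width: 0.0557
gripper_force: 0.0
t: 28.1
tool_pos: [0.5405, 0.1143, 0.1547]
orientation: [-0.0, 0.48, 0.877, -0.0]
force: [-0.6, -1.0, 0.3]
width: 0.0556
gripper_force: 0.0
t 28.2 pos [0.5409 0.1134 0.1547] yaw 122.5 tilt [-0.0002 -0.0006] q7 -0.04 F [ 0.55 -0.98 -0.76] w 0.0558
spin 2.5 shift after spin [-15.7  34.4  82.7] before spin [-17.1  33.7  82.6]
```

View pics/b3.png

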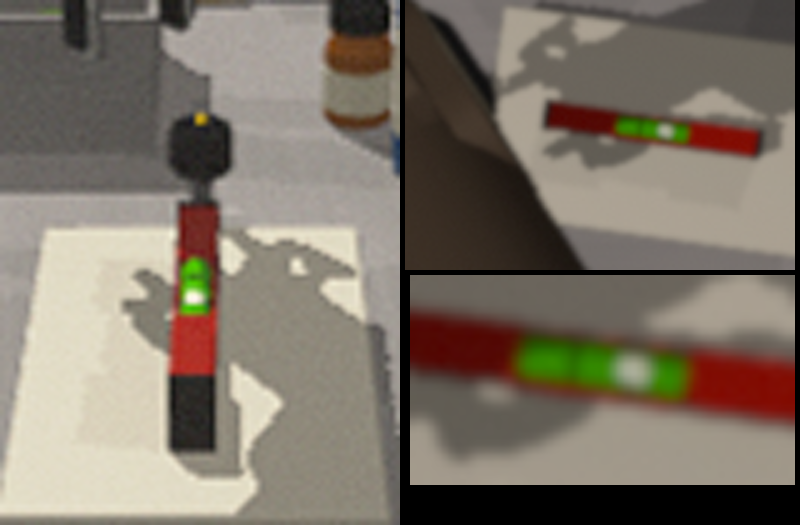

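```bash
python3 -m jog '-17 33.7 0 0 0.3;0 0 20 0 0.3;0 0 30 0 0.3;0 0 20 0 0.3;0 0 9 0 0.3;0 0 0 0 0.3;0 0 0 0 -0.1;0 0 0 0 -0.3;0 0 0 0 -1;0 0 0 0 -1' 40; python3 -m jog '0 0 0 0 -1;0 0 0 0 -1'
cat > meas.py <<'E'
from m import *
def meas(tag=None,zt=.093):
    im=bot.get_image('top')[0] if tag is None else np.load(f'top{tag}.npz')['im']
    H=hsv(im);x0,y0,x1,y1=(255,180,312,220)
    sub=np.zeros(H.shape[:2],bool);sub[y0:y1,x0:x1]=1
    g=sub&(H[...,0]>35)&(H[...,0]<80)&(H[...,1]>90)&(H[...,2]>50)
    red=sub&((H[...,0]<8)|(H[...,0]>172))&(H[...,1]>130)&(H[...,2]>50)
    ys,xs=np.nonzero(g);k=np.zeros(H.shape[:2],np.uint8);cv2.fillConvexPoly(k,cv2.convexHull(np.c_[xs,ys].astype(np.int32)),1)
    ax=np.array([np.cos(np.radians(82.6)),np.sin(np.radians(82.6))])
    w=k*(im[...,2].astype(float)-60).clip(0)
    yy,xx=np.nonzero(w);ww=w[yy,xx];b=np.array([(xx*ww).sum(),(yy*ww).sum()])/ww.sum()
    sb=plane('top',[b],zt+.0)[0,:2]@ax
    # ends of the green via subpixel profile of red-vs-green along axis
    gy,gx=np.nonzero(k);sg=plane('top',np.c_[gx,gy],zt)[:,:2]@ax
    ry,rx=np.nonzero(red);
    all_=plane('top',np.c_[xs,ys],zt)[:,:2]@ax
    print('bubble',(sb*1000).round(1),'green lo/hi/mid',(1000*np.array([sg.min(),sg.max(),(sg.min()+sg.max())/2,sg.mean()])).round(1),'offset mm',round(1000*(sb-sg.mean()),2),'blue sum',ww.sum(),'t',bot.observe()['t'])
if __name__=='__main__':
    import sys; meas(sys.argv[1] if len(sys.argv)>1 else None)
E
python3 meas.py 3; python3 meas.py
```

```text
t: 29.45
tool_pos: [0.5807, 0.1198, 0.0776]
orientation: [0.002, 0.48, 0.877, 0.003]
force: [5.7, 3.9, -3.4]
width: 0.0345
gripper_force: 40.8
t: 29.7
tool_pos: [0.5807, 0.1197, 0.0776]
orientation: [0.002, 0.48, 0.877, 0.003]
force: [5.3, 4.3, -2.8]
width: 0.0348
gripper_force: 40.8
bubble 13.5 green lo/hi/mid [-3.6 52.2 24.3 24.3] offset mm -10.71 blue sum 1248.0 t 29.7
bubble 13.5 green lo/hi/mid [-3.6 52.2 24.3 24.2] offset mm -10.62 blue sum 1302.0 t 29.75
```

```bash
python3 -m jog '1.2 3.5 0 0 -1;0 0 0 0 -1'; python3 -m jog '0 0 0 8 -1;0 0 0 8 -1;0 0 0 8 -1;0 0 0 8 -1;0 0 0 8 -1;0 0 0 8 -1;0 0 0 8 -1;0 0 0 8 -1;0 0 0 8 -1;0 0 0 8 -1'; python3 -m jog '0 0 0 0 -1;0 0 0 0 -1;0 0 0 0 -1;0 0 0 0 -1;0 0 0 0 -1;0 0 0 0 -1;0 0 0 0 -1;0 0 0 0 -1'; python3 meas.py; python3 bub.py 4
```

```text
t: 30.0
tool_pos: [0.5808, 0.1198, 0.0775]
orientation: [0.001, 0.48, 0.877, -0.001]
force: [-3.8, -4.2, 9.4]
width: 0.0346
gripper_force: 41.9
t: 31.25
tool_pos: [0.5784, 0.1201, 0.0774]
orientation: [0.0, 0.932, 0.361, -0.002]
force: [-11.4, -3.5, 14.6]
width: 0.0345
gripper_force: 42.5
t: 32.25
tool_pos: [0.5784, 0.1201, 0.0774]
orientation: [0.0, 0.932, 0.363, -0.002]
force: [-10.4, -4.3, 15.0]
width: 0.0347
gripper_force: 42.5
bubble 21.5 green lo/hi/mid [-5.3 52.2 23.4 23.7] offset mm -2.16 blue sum 1267.0 t 32.3
t 32.4 pos [0.5784 0.1201 0.0774] yaw 42.6 tilt [-0.0034 -0.0022] q7 -1.29 F [-11.87  -4.01  15.03] w 0.0347
spin -77.4 shift after spin [-2.8 -1.5  5.4] before spin [-2.   2.4  5.4]
```

View pics/b4.png

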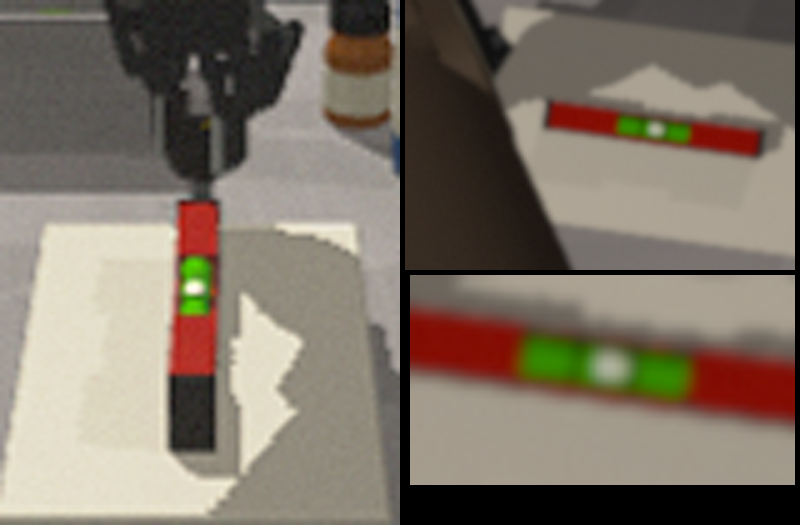

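```bash
python3 -m jog '0 0 0 6 -1;0 0 0 6 -1;0 0 0 0 -1;0 0 0 0 -0.2;0 0 0 0 0.3;0 0 0 0 0.3;0 0 0 0 0.3;0 0 -20 0 0.3;0 0 -30 0 0.3;0 0 -40 0 0.3'; python3 -m jog '0 0 0 0 0.3;0 0 0 0 -1;0 0 0 0 -1;0 0 0 0 -1;0 0 0 0 -1;0 0 0 0 -1'; python3 meas.py; python3 meas.py
python3 - <<'E'
from m import *
from go import to
to(.548,-.1155,.16,82.6)
im=bot.get_image('side')[0]; np.savez('side5.npz',im=im)
H=hsv(im);x0,y0,x1,y1=(235,190,255,215)
print((im[192:214,243:245].mean(1)).astype(int).tolist())
E
```

```text
t: 33.65
tool_pos: [0.5799, 0.121, 0.1659]
orientation: [-0.0, 0.964, 0.264, -0.001]
force: [-0.1, 0.1, -0.3]
width: 0.0552
gripper_force: 0.0
t: 34.4
tool_pos: [0.5804, 0.1211, 0.1656]
orientation: [-0.0, 0.964, 0.264, -0.0]
force: [-0.6, -1.1, -0.7]
width: -0.0004
gripper_force: 0.0
bubble 23.2 green lo/hi/mid [-5.3 52.2 23.4 23. ] offset mm 0.16 blue sum 1375.0 t 34.45
bubble 23.2 green lo/hi/mid [-5.3 52.2 23.4 23. ] offset mm 0.16 blue sum 1378.0 t 34.5
t 34.5 pos [0.5804 0.1211 0.1658] yaw 30.6 tilt [-0.0001 -0.0001] q7 -1.43 F [-0.24 -0.05 -0.94] w 0.0
spin -52.0 shift after spin [-238.8   -1.7    5.8] before spin [-148.5  187.1    5.8]
[[174, 46, 38], [176, 48, 40], [177, 46, 39], [163, 49, 43], [90, 121, 25], [82, 199, 3], [78, 189, 0], [67, 169, 0], [148, 174, 120], [245, 246, 217], [240, 240, 211], [157, 184, 120], [66, 144, 17], [81, 189, 2], [79, 192, 4], [106, 167, 16], [161, 67, 43], [175, 45, 41], [174, 48, 41], [175, 49, 42], [174, 48, 39], [174, 49, 43]]
```

```bash
python3 -m jog '-24.5 31 0 0 -1;-24.5 31 0 0 -1;-24.5 31 0 0 -1;-24.5 31 0 0 -1;-24.5 31 0 0 -1;-24 31 0 0 -1;0 0 20 -10.4 -1;0 0 20 -10.4 -1;0 0 10 -10.4 -1;0 0 5 -10.4 -1'; python3 -m jog '0 0 3 -10.4 -1;0 0 0 0 -1;0 0 0 0 -1;0 0 0 0 -1';python3 meas.py; python3 go.py .5489 -.1139 .0938 82.6
```

```text
t: 35.8
tool_pos: [0.5489, -0.1135, 0.1102]
orientation: [-0.0, 0.806, 0.592, -0.0]
force: [0.3, -0.0, 0.1]
width: -0.0001
gripper_force: 0.0
t: 36.3
tool_pos: [0.5493, -0.1136, 0.1081]
orientation: [0.0, 0.752, 0.659, 0.0]
force: [0.4, 0.4, 0.1]
width: 0.0004
gripper_force: 0.0
bubble 23.2 green lo/hi/mid [-5.3 52.2 23.4 23. ] offset mm 0.18 blue sum 1209.0 t 36.35
t 36.35 pos [ 0.5493 -0.1135  0.1081] yaw 82.5 tilt [ 0.0004 -0.0003] q7 -0.21 F [ 1.1  -0.82 -0.98] w -0.0001
spin -0.1 shift after spin [-0.4 -0.4 14.3] before spin [-0.4 -0.4 14.3]
```

Bubble visible. Approach slowly until contact.

```bash
python3 -m jog '0 0 5 0 -1;0 0 4 0 -1;0 0 2 0 -1;0 0 1 0 -1;0 0 0 0 -1;0 0 0 0 -1'|grep -A2 tool; python3 -m jog '0 0 1 0 -1;0 0 0 0 -1'|grep -A2 tool;python3 -m jog '0 0 0.5 0 -1;0 0 0 0 -1'|grep -A2 tool;python3 -m jog '0 0 0.5 0 -1;0 0 0 0 -1'|grep -A2 tool
```

```text
tool_pos: [0.5493, -0.1135, 0.096]
orientation: [0.0, 0.751, 0.66, 0.0]
force: [0.5, 0.1, -0.7]
tool_pos: [0.5493, -0.1136, 0.095]
orientation: [0.0, 0.751, 0.66, 0.0]
force: [-0.8, 0.3, 2.2]
tool_pos: [0.5494, -0.1136, 0.095]
orientation: [0.0, 0.751, 0.66, 0.0]
force: [-1.5, 0.1, 6.5]
tool_pos: [0.5495, -0.1136, 0.095]
orientation: [0.0, 0.751, 0.66, 0.0]
force: [-3.3, 1.0, 9.9]
```

```bash
python3 -m jog '0 0 0 0 -1;0 0 0 0 -1;0 0 0 0 -1;0 0 0 0 -1;0 0 0 0 -1;0 0 0 0 -1;0 0 0 0 -1;0 0 0 0 -1;0 0 0 0 -1;0 0 0 0 -1'; python3 -m jog '0 0 0 0 -1;0 0 0 0 -1;0 0 0 0 -1;0 0 0 0 -1;0 0 0 0 -1;0 0 0 0 -1'|grep force; python3 meas.py; python3 bub.py 6
python3 - <<'E'
import numpy as np,cv2
t=np.load('top6.npz')['im'];o=np.zeros((530,800,3),np.uint8)
o[:300,:]=cv2.resize(t[80:260,20:500],(800,300));o[300:510,:385]=cv2.resize(t[185:215,255:310],None,fx=7,fy=7,interpolation=2)
o[300:520,400:620]=cv2.resize(t[165:275,55:165],None,fx=2,fy=2)
cv2.imwrite('pics/f6.png',o[:,:,::-1])
E
```

```text
t: 39.1
tool_pos: [0.5495, -0.1136, 0.095]
orientation: [0.0, 0.751, 0.66, 0.0]
force: [-2.7, 0.9, 9.9]
width: 0.0001
gripper_force: 5.0
force: [-2.9, 0.2, 10.7]
gripper_force: 5.0
bubble 23.0 green lo/hi/mid [-5.3 51.9 23.3 22.8] offset mm 0.18 blue sum 1163.0 t 39.9
t 40.0 pos [ 0.5495 -0.1136  0.095 ] yaw 82.6 tilt [ 0.0009 -0.0005] q7 -0.22 F [-2.57  0.7   9.94] w 0.0003
spin -37.4 shift after spin [185.2 140.4  23. ] before spin [232.4  -0.8  22.9]
```

View pics/f6.png

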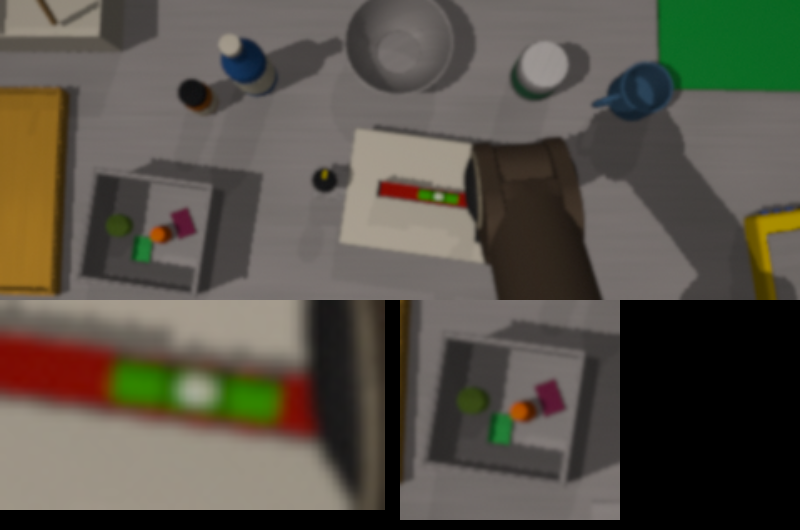

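Both trimmings are in the pan (crop 472,401 and 522,411). The bubble is centred (198,392, between green ends 110 and 283) while the tool presses at a steady 10 N, and the other objects look undisturbed. I'm handing the job in.

```bash
python3 -c "
from station import bot
print(bot.sign_off())"
```

```text
the job is handed in; nothing more can be done
None
```

I handed the job in at about 40 s: both trimmings are in the scrap pan, the level is lengthwise in the middle of the shelf, and the bubble reads about 0.2 mm from centre with the arm still pressing at about 10 N.

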